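# Snap the cover plate into a hand-soap dispenser

### The arm

A 7-joint arm with a two-finger parallel gripper is mounted at the origin on the work surface. World frame = base frame: x ahead of the robot, y to its left, z up, the work surface at z = 0. Lengths are in m, angles in rad, forces in N, time in s.
With the tool pointing down it reaches from about 0.4 to 0.85 m from the base axis. Payload 4.5 kg.
Tool frame: the origin (TCP) lies at the very end of the fingers, on their centre line; the grasp point (between the pads) lies 19 mm behind it; z points along the fingers, y is the line along which they close (so a half turn about z gives the same grasp; the last joint's range is limited). The gripper opens to 85 mm and grips with 20 to 120 N. Pads are 22 mm wide; open, the fingers measure 114 mm over their backs; the gripper's body (76 mm by 85 mm) begins 54 mm behind the grasp point. The pads swing forward as they close: fully open they stand 13 mm farther back than shut.
Start: joints at [-1.132, 0.689, -0.195, 1.565, 0.157, 0.902, -0.215], TCP at [0.246, 0.575, 0.231] pointing down, gripper open.
Joint ranges: [-3.01, 3.01], [-0.46, 2.08], [-1.47, 1.51], [0.13, 2.56], [-1, 4.14], [0.04, 2.09], [-2.66, 2.66]. Speed limits (rad/s): [2.57, 2.57, 3.14, 3.14, 3.14, 3.14, 3.14].

### API

Orientations are given as a 3x3 rotation matrix whose columns are the frame's x, y, z axes.
In Python, from cell import readout, viewer, arm gives the robot as it stands.
- The arm moves only by the shell command python3 -m inch 'ROWS' [FORCE]. ROWS is JSON, a list of rows, each an object with "delta_pos": the shift along the world's x, y, z in mm, a list of three; "roll": the turn about the world's z in degrees; "jaw": the gripper's target within -1 to 1 (shut at 1, half-way at 0, fully open at -1). In form: [{"delta_pos": [dx, dy, dz], "roll": roll, "jaw": jaw}, ...]. A call has 1 to 12 rows; each row shifts and turns the commanded pose from where the row before left it; what a row does not reach is not made up. A row lasts 1/8 s, in which the tool goes at most 62.5 mm and 10.7 degrees, less where a joint would pass 70% of its speed; a pose out of reach is approached as far as the arm can. A call is refused whole if a number of a shift passes 62.5 or a number of a turn 10.7, either way. A call with a gripper value outside its range is refused whole. The fingers move at their own pace and stop on an object; FORCE is the grip in N (left out, the last holds). Time passes only in rows, so rows that do not move let the fingers close. It gives the time, the measured TCP pose, the force, the opening and the grip force at its end, in the units of the state.
- readout.observe(): the state, without advancing time (a new reading comes with each control period).
- viewer.get_image(name): name is "scene" or "side" or "wrist"; returns the picture (480x640x3 uint8, blue, green, red); there is no depth.
- viewer.calibration(name): a dict with "K" (3x3 intrinsics, pixels), "R" (3x3) and "t" (3): a world point X has camera coordinates R X + t; the wrist camera has in their place "T_tool_cam" (4x4, takes a point from camera to tool coordinates, whose origin is the TCP and whose axes are the flange's). Camera axes: x right, y down, z forward; pixel columns grow to the right and rows downward; lengths in m; the calibration is good to about 2 mm. A picture is of the moment at which its call begins: read the wrist's pose just before it. calibration takes no time and is no camera call.
- arm.finish_job(): hands the job in; it is judged then, once.
The state is a dict: "t": time; "qpos": joint angles; "qvel": joint speeds; "joint_efforts": joint torques, N m; "eef_pos": TCP position; "orientation": TCP orientation; "contact_force": force on the tool from outside, world axes, zero at the start; "wrist_torque": the same for the moment, N m; "finger_gap": opening from 0.0 (shut) to 1.0 (fully open); "gripper_force": force on a finger pad.
Only numpy, scipy, OpenCV 4.12 (cv2) and the standard library are available. Lean on these libraries where they do the work, as an engineer would, in place of code of your own. Each camera call takes 0.05 s, during which the arm holds its last target. There are 200 camera calls.

### The job

The clinic's soap dispenser lies open on its back: pick up the flat cover plate by its grip, set its four holes over the four snap posts in the dispenser's back shell, and press it down by each post until every clip has clicked through and the plate sits fully home on all four seats, then let go. The plastic is brittle: never push with more than about 30 N, keep the plate roughly level (never tipped more than about 10 degrees), and leave the other things on the counter where they are.

Things in the scene. Friction and masses are not known exactly. Their poses are not given: they have to be found in the camera images.
- housing: Back shell of a soap dispenser, fixed: white shallow open shell 200 x 160 mm, rim 14 mm high; origin at the centre of its underside, on the counter; x along its length (a low nozzle block juts out about 30 mm at the -x end), z up. Four snap posts stand in it at x = +-50, y = +-35 mm; the other parts inside stay below their seats.
- post0 (a point): Foot of the snap post at x = -50, y = -35 mm of the shell, on the shell's floor 5 mm above the counter; axes as the shell's. Each post has a 22 mm wide shoulder whose flat top is the seat; above it an 11 mm pin, straight for 12.5 mm, then tapering to a 4 mm tip 19 mm above the seat.
- post1 (a point): Foot of the snap post at x = -50, y = 35 mm of the shell, on the shell's floor 5 mm above the counter; axes as the shell's. The seats are 17 to 31 mm above the counter, all four equal: levelling screws set them anew each time, and no listed pose tells how high.
- post2 (a point): Foot of the snap post at x = 50, y = -35 mm of the shell, on the shell's floor 5 mm above the counter; axes as the shell's. Each pin has two spring clips along the shell's +-y, 18 mm over both lips; lips 5 to 6 mm above the seat, sloping inwards above that. Laid on loosely, the plate rests on the clips' slopes, its underside about 10 mm above the seats.
- post3 (a point): Foot of the snap post at x = 50, y = 35 mm of the shell, on the shell's floor 5 mm above the counter; axes as the shell's. Pressed right at a post, the clips resist with about 8 to 15 N until some 6 mm above the seat, then give way and the plate drops to the seat, where it stops hard; about 1 mm of play remains. All four at once take more than is allowed.
- sensor0 (a joint): Spring sensing pin (4 mm thick) of the cover switch in the seat of post0, 9 mm from its axis along x, towards the middle; metres pushed in: 0 standing 4 mm out of the seat, about 0.003 to 0.004 when the plate is home there. It gives way to under 0.5 N.
- sensor1 (a joint): Spring sensing pin (4 mm thick) of the cover switch in the seat of post1, 9 mm from its axis along x, towards the middle; metres pushed in: 0 standing 4 mm out of the seat, about 0.003 to 0.004 when the plate is home there. It gives way to under 0.5 N.
- sensor2 (a joint): Spring sensing pin (4 mm thick) of the cover switch in the seat of post2, 9 mm from its axis along x, towards the middle; metres pushed in: 0 standing 4 mm out of the seat, about 0.003 to 0.004 when the plate is home there. It gives way to under 0.5 N.
- sensor3 (a joint): Spring sensing pin (4 mm thick) of the cover switch in the seat of post3, 9 mm from its axis along x, towards the middle; metres pushed in: 0 standing 4 mm out of the seat, about 0.003 to 0.004 when the plate is home there. It gives way to under 0.5 N.
- plate_grip (a point): Grip of the loose grey cover plate (150 x 110 x 4 mm, 140 to 240 g, lying flat): an upright bar across its middle, 12 mm thick along plate x, 60 mm long along plate y, top 40 mm above the plate's underside; a 4 mm high, 30 mm wide foot beside it. This point: plate's centre, 27 mm above its underside; x along the 150 mm length, z up. Fits either way round (half a turn).
- hole0 (a point): Centre of the round 14 mm hole at x = -50, y = -35 mm of the plate, on the plate's underside; axes as the plate's.
- hole1 (a point): Centre of the round 14 mm hole at x = -50, y = 35 mm of the plate, on the plate's underside; axes as the plate's.
- hole2 (a point): Centre of the round 14 mm hole at x = 50, y = -35 mm of the plate, on the plate's underside; axes as the plate's.
- hole3 (a point): Centre of the round 14 mm hole at x = 50, y = 35 mm of the plate, on the plate's underside; axes as the plate's.
- screwdriver: Bystander: screwdriver lying flat, 170 mm, black handle; origin on its underside.
- gallipot: Bystander: small steel cup, 64 mm wide, 40 mm high; origin under its centre.
- tape_roll: Bystander: roll of tape lying flat, 72 mm wide, 24 mm high; origin under its centre.
- squeeze_bottle: Bystander: small white bottle, 48 mm wide, 100 mm high; origin under its centre.
- instrument_tray: Bystander: empty steel tray, 130 x 240 x 30 mm; origin under its centre.
- cotton_jar: Bystander: glass jar with steel lid, 76 mm wide, 90 mm high; origin under its centre.
- front_cover: Bystander: the dispenser's white front cover, 150 x 210 x 100 mm, standing mouth down; origin on the counter under its centre.
Not all that is in view belongs to the job. Of the things shaped like the part that bears plate_grip, the grey one is meant.

How it is judged:
At the end, for the whole second after the job is handed in: The plate is centred on the shell (5 mm, 0.1 rad, either way round), level (0.05 rad) and home at all four posts, its underside within 1.8 mm of every seat (each sensing pin pushed in by more than 2.2 mm), held there by the clips; released (value of joint each of sensor0, sensor1, sensor2, sensor3 above 0.0022 m and horizontal distance between plate_grip and housing below 0.005 m and angle between the x axis of plate_grip and the x axis of housing, either way round below 0.1 rad and height (world z) of hole0 above 0.016 m and angle between plate_grip's own z axis and vertical below 0.05 rad); the robot touches nothing.
It fails at once if the fingers push the plate onto the posts with more than 40 N (contact force between plate and housing above 40 N and contact force between the fingers and plate above 40 N).
It fails at once if the plate is tipped more than 0.2 rad (angle between plate_grip's own z axis and vertical above 0.2 rad).
It fails at once if a bystander is moved more than 30 mm (distance of any of screwdriver, gallipot, tape_roll, squeeze_bottle, instrument_tray, cotton_jar, front_cover from where it was at the start of the episode above 0.03 m).
It also fails if it takes over 64 s, if anything falls off the work surface, if the arm or the gripper's body presses on something with over 40 N, if the wrist force passes 120 N, or if a joint passes its speed limit or range.

## Working session

There is one attempt and no reset: what is moved stays moved. The work goes in short steps, Python scripts to look and compute and a shell command to move; the robot and the scene stay as the last step left them, time stands still between calls to the robot, and variables do not carry over. Pictures are saved under pics/ and viewed, at most 10 in all, crops included, and the job is handed in when it is done.

```bash
ls; mkdir -p pics
python3 - <<'E'
from cell import readout, viewer, arm
import cv2, numpy as np
s=readout.observe(); print(s)
for n in ("scene","side"):
    cv2.imwrite(f"pics/{n}0.png",viewer.get_image(n))
for n in ("scene","side","wrist"): print(n,viewer.calibration(n))
E
```

```text
pics
{'t': 0.0, 'qpos': array([-1.13221762,  0.68998733, -0.19450526,  1.56638389,  0.15728407,
        0.90251791, -0.21515826]), 'qvel': array([ 1.01878294e-04,  9.15865958e-05, -1.14797721e-03, -1.24748477e-04,
        4.13024037e-04, -2.65539652e-04, -2.64617966e-04]), 'joint_efforts': array([-1.43843185e-04, -5.39601052e+01, -1.26647159e+00, -1.58538651e+01,
        9.13761294e-03,  9.38942103e-03,  4.34780191e-06]), 'eef_pos': array([0.24591776, 0.57384928, 0.23047113]), 'orientation': array([[-9.19195293e-01,  3.93801504e-01, -6.23936123e-04],
       [ 3.93801975e-01,  9.19193537e-01, -1.80155130e-03],
       [-1.35935559e-04, -1.90168475e-03, -9.99998183e-01]]), 'contact_force': array([ 0.62008169, -0.64947732, -0.69666813]), 'wrist_torque': array([ 0.02915773,  0.01865919, -0.06298331]), 'gripper_force': 0.0, 'finger_gap': 1.0000823203989853}
scene {'K': array([[607.66752597,   0.        , 317.61050866],
       [  0.        , 607.66752597, 253.10008471],
       [  0.        ,   0.        ,   1.        ]]), 'R': array([[-0.76496873,  0.64392669,  0.01346289],
       [ 0.44645
[... 327 characters left out ...]
-0.52907185, -0.00333022],
       [-0.39897036, -0.6357433 , -0.66079733],
       [ 0.3474921 ,  0.56206177, -0.75055699]]), 't': array([-0.4493947 ,  0.25737464,  0.81347193])}
wrist {'K': array([[381.54042209,   0.        , 322.65312915],
       [  0.        , 381.54042209, 234.94687942],
       [  0.        ,   0.        ,   1.        ]]), 'T_tool_cam': array([[-1.05368975e-03, -9.53352570e-01, -3.01857197e-01,
         7.66209777e-02],
       [ 9.99998811e-01, -1.34432849e-03,  7.55093884e-04,
         3.78421032e-04],
       [-1.12566593e-03, -3.01856043e-01,  9.53352853e-01,
        -1.42075903e-01],
       [ 0.00000000e+00,  0.00000000e+00,  0.00000000e+00,
         1.00000000e+00]])}
```

View pics/scene0.png

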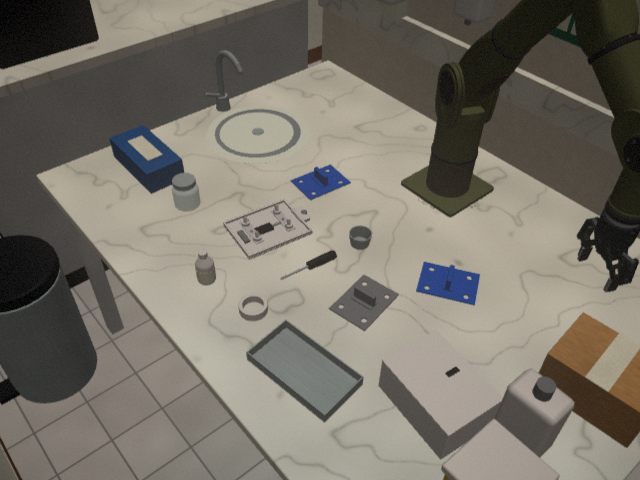

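View pics/side0.png

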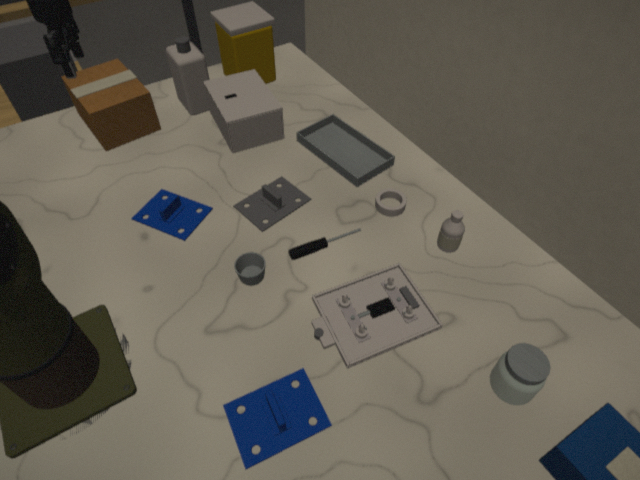

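The scene view shows the grey plate at about (364,300) and the shell at about (267,228), nozzle towards the robot. In the side view they are at (272,203) and (377,315). I'll estimate rough poses from those.

```bash
cat > h.py <<'E'
import numpy as np, cv2
from cell import readout, viewer
def cam(name,s=None):
    c=viewer.calibration(name)
    if name!="wrist": return c["K"],np.array(c["R"]),np.array(c["t"])
    T=np.array(c["T_tool_cam"]); W=np.eye(4); W[:3,:3]=s["orientation"]; W[:3,3]=s["eef_pos"]
    M=np.linalg.inv(W@T); return c["K"],M[:3,:3],M[:3,3]
def unproj(c,px,z):
    K,R,t=c; px=np.atleast_2d(px).astype(float)
    d=np.c_[px,np.ones(len(px))]@np.linalg.inv(K).T@R; C=-R.T@t
    return C+d*((z-C[2])/d[:,2])[:,None]
def proj(c,X):
    K,R,t=c; p=(np.atleast_2d(X)@R.T+t)@K.T; return p[:,:2]/p[:,2:]
def look(tag,name="wrist"):
    s=readout.observe(); im=viewer.get_image(name); cv2.imwrite(f"pics/{tag}.png",im)
    np.savez(f"pics/{tag}.npz",orientation=s["orientation"],eef_pos=s["eef_pos"]); return s,im
E
python3 - <<'E'
from h import *
np.set_printoptions(precision=4,suppress=True)
for n,P,H in (("scene",[(330,306),(367,276),(398,294),(366,328)],[(224,225),(284,202),(311,234),(249,256)]),
              ("side",[(234,205),(287,177),(311,200),(265,230)],[(313,297),(398,265),(440,325),(350,364)])):
    c=cam(n)
    a=unproj(c,P,0.004); b=unproj(c,H,0.014)
    print(n,"plate",a.mean(0),"\n",a,"\nhousing",b.mean(0),"\n",b)
E
```

```text
scene plate [0.5145 0.1812 0.004 ] 
 [[0.5955 0.1382 0.004 ]
 [0.4534 0.1223 0.004 ]
 [0.4354 0.2182 0.004 ]
 [0.5737 0.246  0.004 ]] 
housing [ 0.5517 -0.1811  0.014 ] 
 [[ 0.6369 -0.2701  0.014 ]
 [ 0.4445 -0.2428  0.014 ]
 [ 0.471  -0.0865  0.014 ]
 [ 0.6544 -0.125   0.014 ]]
side plate [0.5204 0.1736 0.004 ] 
 [[0.4349 0.2167 0.004 ]
 [0.589  0.2353 0.004 ]
 [0.5975 0.1342 0.004 ]
 [0.4604 0.1081 0.004 ]] 
housing [ 0.5408 -0.1955  0.014 ] 
 [[ 0.4553 -0.1057  0.014 ]
 [ 0.6459 -0.1327  0.014 ]
 [ 0.6245 -0.2846  0.014 ]
 [ 0.4376 -0.2589  0.014 ]]
```

```bash
python3 -m inch '[{"delta_pos":[22,-33,10],"roll":-5,"jaw":-1},{"delta_pos":[22,-33,10],"roll":-5,"jaw":-1},{"delta_pos":[22,-33,5],"roll":-5,"jaw":-1},{"delta_pos":[23,-33,0],"roll":-5,"jaw":-1},{"delta_pos":[23,-33,0],"roll":-5,"jaw":-1},{"delta_pos":[23,-33,0],"roll":-5,"jaw":-1},{"delta_pos":[23,-33,-5],"roll":-5,"jaw":-1},{"delta_pos":[23,-33,-10],"roll":-5,"jaw":-1},{"delta_pos":[23,-33,-10],"roll":-5,"jaw":-1},{"delta_pos":[23,-33,-10],"roll":-5,"jaw":-1},{"delta_pos":[22,-33,-10],"roll":-5,"jaw":-1},{"delta_pos":[22,-33,-10],"roll":-5,"jaw":-1}]' 50
python3 - <<'E'
from h import *
s,im=look("w1"); print(s["t"],s["eef_pos"],s["orientation"],s["contact_force"])
cv2.imwrite("pics/w1.png",im)
E
```

```text
t: 1.6
eef_pos: [0.5175, 0.1774, 0.2007]
orientation: [[-0.116, 0.993, -0.001], [0.993, 0.116, -0.0], [-0.0, -0.001, -1.0]]
contact_force: [0.6, 0.6, 0.1]
finger_gap: 1.003
gripper_force: 0.0
1.6 [0.51750055 0.17742188 0.20071256] [[-1.15907582e-01  9.93259860e-01 -5.31339014e-04]
 [ 9.93260001e-01  1.15907538e-01 -1.13014603e-04]
 [-5.06666719e-05 -5.40857039e-04 -9.99999852e-01]] [0.55898156 0.55290734 0.12754449]
```

View pics/w1.png

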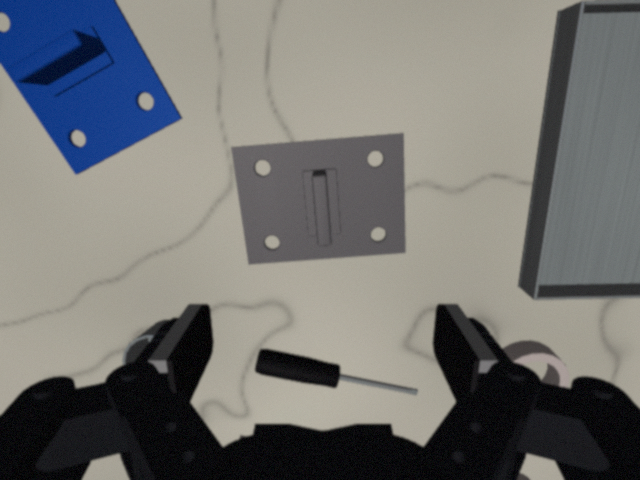

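Wrist view: the grey plate's holes are at about (263,168), (375,158), (272,243), (378,234), with the bar at (322,207) between them.

```bash
cat >> h.py <<'E'
def blobs(im,pts,lo=True,r=11):
    g=cv2.cvtColor(im,cv2.COLOR_BGR2GRAY).astype(float); out=[]
    for x,y in pts:
        w=g[y-r:y+r+1,x-r:x+r+1]; m=(w>(w.min()+w.max())/2).astype(np.uint8)
        n,l,st,ce=cv2.connectedComponentsWithStats(m); k=l[r,r]; out.append((ce[k][0]+x-r,ce[k][1]+y-r,st[k][4]))
    return np.array(out)
def fit(P,Q):  # 2D rigid Q ~ R P + t
    p,q=P-P.mean(0),Q-Q.mean(0); a=np.arctan2((p[:,0]*q[:,1]-p[:,1]*q[:,0]).sum(),(p*q).sum())
    R=np.array([[np.cos(a),-np.sin(a)],[np.sin(a),np.cos(a)]]); t=Q.mean(0)-R@P.mean(0)
    return np.degrees(a),t,(P@R.T+t-Q)*1000
E
python3 - <<'E'
from h import *
np.set_printoptions(precision=4,suppress=True)
im=cv2.imread("pics/w1.png"); s=np.load("pics/w1.npz"); c=cam("wrist",s)
b=blobs(im,[(263,168),(375,158),(272,243),(378,234)]); print(b)
X=unproj(c,b[:,:2],0.003)[:,:2]; print(X)
# image right = +x world approx; image up = +y
P=np.array([[-50,35],[50,35],[-50,-35],[50,-35]])/1000
print(fit(P,X))
print(np.degrees(np.arctan2(s["orientation"][1,1],s["orientation"][0,1])))
E
```

```text
[[262.6298 167.0884 181.    ]
 [374.8033 158.1257 183.    ]
 [271.947  241.3974 151.    ]
 [377.6104 233.474  154.    ]]
[[0.4618 0.2042]
 [0.5591 0.2233]
 [0.4751 0.136 ]
 [0.5724 0.1551]]
(np.float64(11.101706552482602), array([0.5171, 0.1796]), array([[-0.4557,  0.1796],
       [ 0.3647,  0.3273],
       [-0.365 , -0.3465],
       [ 0.456 , -0.1603]]))
6.655974203090521
```

```bash
python3 -m inch '[{"delta_pos":[-0.5,2,-40],"roll":4.4,"jaw":-1},{"delta_pos":[0,0,-45],"roll":0,"jaw":-1},{"delta_pos":[0,0,-40],"roll":0,"jaw":-0.5},{"delta_pos":[0,0,-35],"roll":0,"jaw":-0.3},{"delta_pos":[0,0,-20],"roll":0,"jaw":-0.3},{"delta_pos":[0,0,-7],"roll":0,"jaw":0},{"delta_pos":[0,0,0],"roll":0,"jaw":1},{"delta_pos":[0,0,0],"roll":0,"jaw":1},{"delta_pos":[0,0,0],"roll":0,"jaw":1},{"delta_pos":[0,0,0],"roll":0,"jaw":1}]' 60
```

```text
t: 2.9
eef_pos: [0.5172, 0.1807, 0.0152]
orientation: [[-0.194, 0.981, 0.002], [0.981, 0.194, 0.001], [0.0, 0.002, -1.0]]
contact_force: [-0.8, 0.0, 6.9]
finger_gap: 0.126
gripper_force: 61.1
```

```bash
python3 -m inch '[{"delta_pos":[0,0,20],"roll":0,"jaw":1},{"delta_pos":[0,0,45],"roll":0,"jaw":1},{"delta_pos":[0,-25,40],"roll":-2,"jaw":1},{"delta_pos":[2,-45,35],"roll":-2,"jaw":1},{"delta_pos":[2,-50,25],"roll":-2,"jaw":1},{"delta_pos":[2,-50,25],"roll":-2,"jaw":1},{"delta_pos":[2,-50,25],"roll":-2,"jaw":1},{"delta_pos":[2,-50,25],"roll":-2,"jaw":1},{"delta_pos":[2,-50,20],"roll":-2,"jaw":1},{"delta_pos":[2,-50,15],"roll":-2,"jaw":1},{"delta_pos":[2,-50,10],"roll":-2,"jaw":1},{"delta_pos":[2,-40,0],"roll":-1,"jaw":1}]'
python3 -m inch '[{"delta_pos":[0,0,0],"roll":0,"jaw":1},{"delta_pos":[0,0,0],"roll":0,"jaw":1}]'
python3 - <<'E'
from h import *
s,im=look("w2"); print(s["t"],s["eef_pos"],s["contact_force"])
E
```

```text
t: 4.4
eef_pos: [0.5342, -0.2821, 0.3001]
orientation: [[0.138, 0.99, 0.001], [0.99, -0.138, -0.001], [-0.001, 0.001, -1.0]]
contact_force: [0.3, 0.6, -1.6]
finger_gap: 0.127
gripper_force: 60.2
t: 4.65
eef_pos: [0.5343, -0.2784, 0.2988]
orientation: [[0.135, 0.991, -0.001], [0.991, -0.135, 0.002], [0.001, -0.001, -1.0]]
contact_force: [-0.2, 1.0, -1.7]
finger_gap: 0.13
gripper_force: 60.2
4.65 [ 0.53431279 -0.27839024  0.29881446] [-0.15956726  0.95548791 -1.7164531 ]
```

View pics/w2.png

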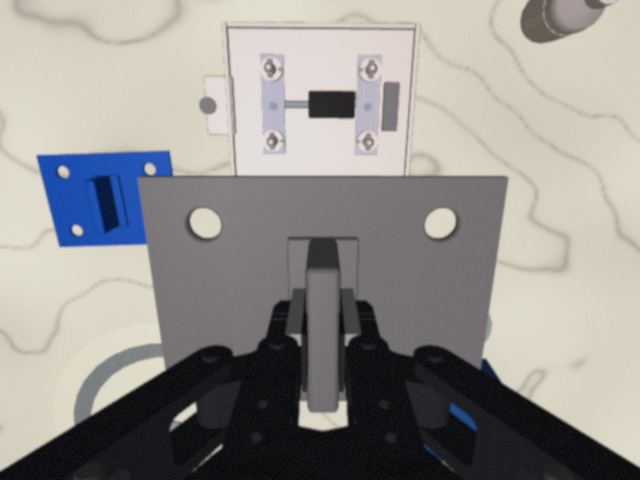

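The shell is fully visible, with posts at about (271,67), (371,68), (273,141), (368,141). The held plate's front holes are at (205,223) and (440,223). I'll enlarge the posts.

Run:
```python
import cv2
im=cv2.imread("pics/w2.png"); cv2.imwrite("pics/w2c.png",cv2.resize(im[40:165,245:400],None,fx=4.8,fy=4.8,interpolation=cv2.INTER_CUBIC))
```

```text
(no output)
```

View pics/w2c.png

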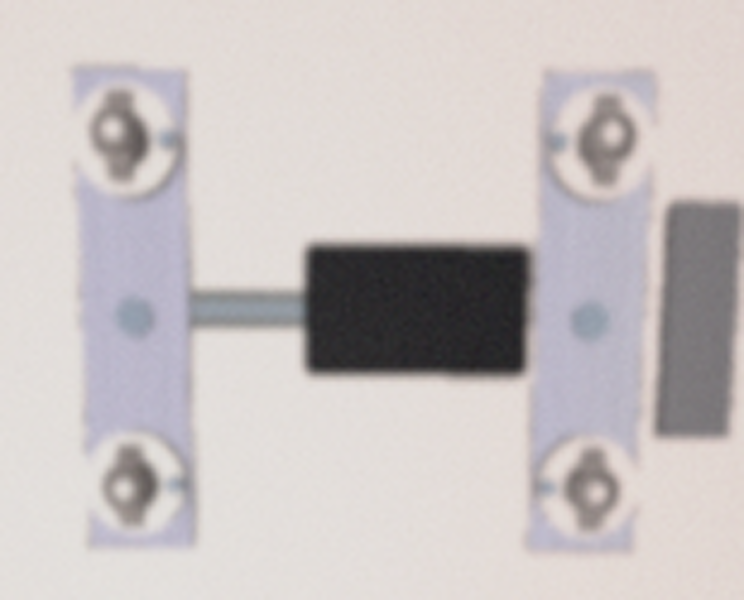

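Run:
```python
from h import *
from scipy.optimize import least_squares
np.set_printoptions(precision=4,suppress=True)
s=np.load("pics/w2.npz"); c=cam("wrist",s)
f=lambda a:(np.array(a)+.5)/4.8-.5+np.array([245,40])
tip=f([(116,133),(614,134),(126,489),(600,491)]); seat=f([(130,141),(601,143),(136,485),(588,486)])
P=np.array([[-50,35],[50,35],[-50,-35],[50,-35]])/1000
def pts(p,h):
    ca,sa=np.cos(p[2]),np.sin(p[2]); Q=P@np.array([[ca,sa],[-sa,ca]])+p[:2]; return np.c_[Q,np.full(4,p[3]+h)]
r=lambda p:np.r_[proj(c,pts(p,.019))-tip,proj(c,pts(p,0))-seat].ravel()
o=least_squares(r,[.546,-.188,-.14,.024]); print(o.x,np.degrees(o.x[2]),o.fun.reshape(-1,2))
# rim corners from w2 at z=.014
im=cv2.imread("pics/w2.png")
b=blobs(im,[(205,223),(440,223)],r=26); print(b)
e=s["eef_pos"];X=unproj(c,b[:,:2],e[2]-.0115)[:,:2]
d=X[1]-X[0]; yaw=np.arctan2(d[1],d[0]); print("holes",X,np.linalg.norm(d),"yaw",np.degrees(yaw))
cen=X.mean(0)-.035*np.array([-np.sin(yaw),np.cos(yaw)])
O=s["orientation"]; print("plate centre",cen,"tool",e,"tool yaw",np.degrees(np.arctan2(O[1,1],O[0,1])), "need",(o.x[:2]-cen)*1000, np.degrees(o.x[2]-yaw))
```

```text
[ 0.5444 -0.1925 -0.1416  0.0229] -8.111432990589867 [[-0.1821 -0.4274]
 [-0.1456 -0.0599]
 [ 0.2942  0.0659]
 [-0.257   0.1655]
 [-0.5562  0.19  ]
 [ 0.2268  0.3212]
 [ 0.5085 -0.2636]
 [ 0.1623  0.0217]]
[[205.3783 222.3992 764.    ]
 [439.7282 222.4222 758.    ]]
holes [[ 0.491  -0.2377]
 [ 0.588  -0.251 ]] 0.09791213113657025 yaw -7.823473704684433
plate centre [ 0.5347 -0.279 ] tool [ 0.5343 -0.2784  0.2988] tool yaw -7.7580505157406705 need [ 9.6356 86.5401] -0.28795928590543385
```

```bash
python3 -m inch '[{"delta_pos":[2,22,-25],"roll":-0.3,"jaw":1},{"delta_pos":[2.5,22,-40],"roll":0,"jaw":1},{"delta_pos":[2.5,22,-40],"roll":0,"jaw":1},{"delta_pos":[2.5,20.5,-40],"roll":0,"jaw":1},{"delta_pos":[0,0,-40],"roll":0,"jaw":1},{"delta_pos":[0,0,-30],"roll":0,"jaw":1},{"delta_pos":[0,0,-15],"roll":0,"jaw":1},{"delta_pos":[0,0,0],"roll":0,"jaw":1},{"delta_pos":[0,0,0],"roll":0,"jaw":1}]'
python3 - <<'E'
from h import *
s,im=look("w3"); s2,sd=look("s3","side"); print(s["t"],s["eef_pos"])
a=cv2.resize(im[190:330,130:510],(800,295),interpolation=cv2.INTER_CUBIC)
b=cv2.resize(sd[230:380,290:460],(340,300),interpolation=cv2.INTER_CUBIC)
c=np.zeros((600,800,3),np.uint8); c[:295]=a; c[300:,:340]=b
cv2.imwrite("pics/c3.png",c)
E
```

```text
t: 5.82
eef_pos: [0.5451, -0.1931, 0.0705]
orientation: [[0.14, 0.99, 0.002], [0.99, -0.14, -0.001], [-0.0, 0.002, -1.0]]
contact_force: [0.4, 0.1, -0.8]
finger_gap: 0.127
gripper_force: 60.2
5.825 [ 0.54508114 -0.19306046  0.07050679]
```

View pics/c3.png

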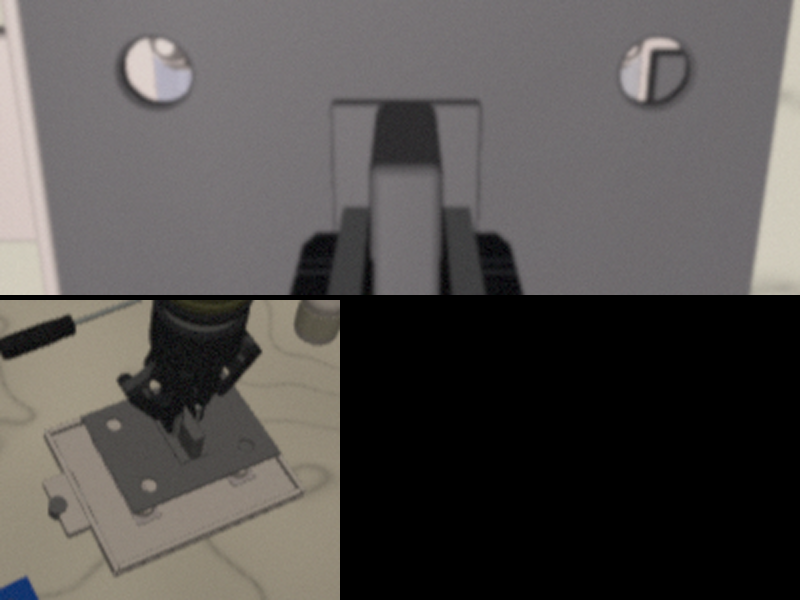

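Run:
```python
from h import *
np.set_printoptions(precision=2,suppress=True)
s=np.load("pics/w3.npz"); c=cam("wrist",s)
yaw=-.1416; R=np.array([[np.cos(yaw),-np.sin(yaw)],[np.sin(yaw),np.cos(yaw)]])
f=lambda p:(p-[130,190])*2.105
for nm,z in (("tip",.042),("seat",.023),("foot",.005)):
    P=np.c_[np.array([[-.05,.035],[.05,.035]])@R.T+[.5444,-.1925],[z,z]]; print(nm,f(proj(c,P)))
P=np.c_[np.array([[-.05,.035],[.05,.035]])@R.T+s["eef_pos"][:2],[s["eef_pos"][2]-.0112]*2]; print("hole",f(proj(c,P)))
im=cv2.imread("pics/w3.png"); cv2.imwrite("pics/c4.png",np.hstack([cv2.resize(im[200:248,180:228],(400,400),interpolation=cv2.INTER_CUBIC),cv2.resize(im[200:248,416:464],(400,400),interpolation=cv2.INTER_CUBIC)]))
```

```text
tip [[169.75  42.94]
 [628.03  42.39]]
seat [[191.6   24.06]
 [606.93  23.59]]
foot [[208.83   9.17]
 [590.29   8.76]]
hole [[149.54  66.13]
 [655.03  65.48]]
```

View pics/c4.png

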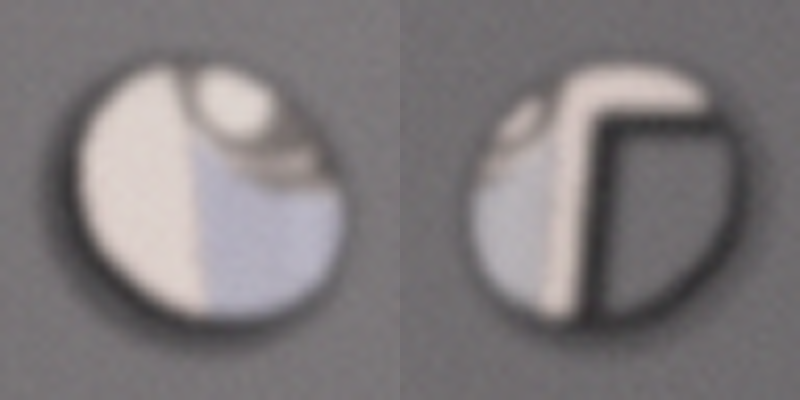

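The tips show at about (207.5,211.5) and (428.5,212.5) through the holes at (203,224) and (441,224). The plate therefore has to shift about -1.2 mm in x and +1.7 mm in y, and the seats are at roughly 26 mm.

```bash
python3 -m inch '[{"delta_pos":[-1.2,1.7,-3],"roll":0,"jaw":1},{"delta_pos":[0,0,-4],"roll":0,"jaw":1},{"delta_pos":[0,0,-3],"roll":0,"jaw":1},{"delta_pos":[0,0,0],"roll":0,"jaw":1}]'
python3 - <<'E'
from h import *
s,im=look("w4"); print(s["t"],s["eef_pos"],s["contact_force"])
cv2.imwrite("pics/c5.png",np.hstack([cv2.resize(im[200:248,180:228],(400,400),interpolation=cv2.INTER_CUBIC),cv2.resize(im[200:248,416:464],(400,400),interpolation=cv2.INTER_CUBIC)]))
E
```

```text
t: 6.42
eef_pos: [0.5427, -0.1912, 0.0589]
orientation: [[0.141, 0.99, -0.001], [0.99, -0.141, 0.0], [0.0, -0.001, -1.0]]
contact_force: [0.3, -0.2, -1.2]
finger_gap: 0.125
gripper_force: 60.2
6.425 [ 0.54267847 -0.19123029  0.05891924] [ 0.26479298 -0.23448843 -1.21758417]
```

View pics/c5.png

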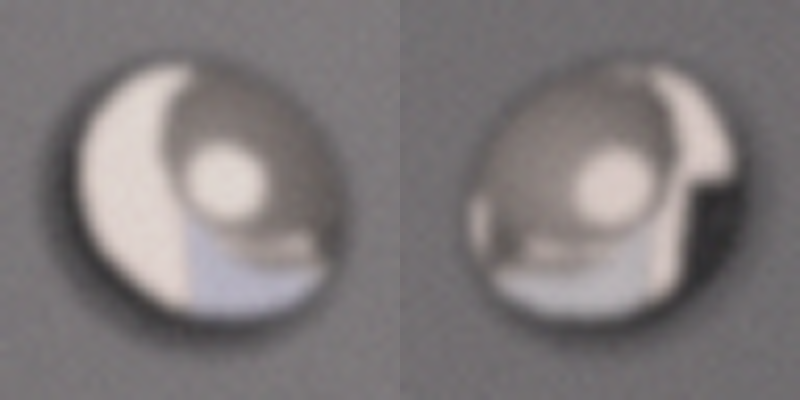

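The tips are now within 1 mm of the hole centres; (+0.9, +0.3) mm remains. I'll lower until the plate touches.

```bash
python3 -m inch '[{"delta_pos":[0.9,0.3,0],"roll":0,"jaw":1},{"delta_pos":[0,0,-2],"roll":0,"jaw":1},{"delta_pos":[0,0,-2],"roll":0,"jaw":1},{"delta_pos":[0,0,-1],"roll":0,"jaw":1},{"delta_pos":[0,0,0],"roll":0,"jaw":1}]'; python3 -m inch '[{"delta_pos":[0,0,-1],"roll":0,"jaw":1},{"delta_pos":[0,0,0],"roll":0,"jaw":1}]';  python3 -m inch '[{"delta_pos":[0,0,-1],"roll":0,"jaw":1},{"delta_pos":[0,0,0],"roll":0,"jaw":1}]'
```

```text
t: 7.1
eef_pos: [0.5437, -0.191, 0.0542]
orientation: [[0.141, 0.99, -0.0], [0.99, -0.141, 0.0], [0.0, -0.0, -1.0]]
contact_force: [1.0, -0.7, -1.1]
finger_gap: 0.126
gripper_force: 60.2
t: 7.35
eef_pos: [0.5438, -0.191, 0.0533]
orientation: [[0.141, 0.99, -0.0], [0.99, -0.141, -0.0], [-0.0, -0.0, -1.0]]
contact_force: [-0.6, -0.3, -1.7]
finger_gap: 0.126
gripper_force: 60.2
t: 7.6
eef_pos: [0.5438, -0.191, 0.0523]
orientation: [[0.141, 0.99, -0.0], [0.99, -0.141, 0.0], [0.0, -0.0, -1.0]]
contact_force: [0.3, -0.2, -1.7]
finger_gap: 0.121
gripper_force: 60.2
```

```bash
python3 -m inch '[{"delta_pos":[0,0,-1],"roll":0,"jaw":1},{"delta_pos":[0,0,0],"roll":0,"jaw":1}]'; python3 -m inch '[{"delta_pos":[0,0,-1],"roll":0,"jaw":1},{"delta_pos":[0,0,0],"roll":0,"jaw":1}]'
```

```text
t: 7.85
eef_pos: [0.5438, -0.191, 0.0513]
orientation: [[0.141, 0.99, -0.0], [0.99, -0.141, 0.0], [-0.0, -0.0, -1.0]]
contact_force: [0.4, 0.8, -1.4]
finger_gap: 0.129
gripper_force: 60.2
t: 8.1
eef_pos: [0.5437, -0.191, 0.0506]
orientation: [[0.141, 0.99, 0.0], [0.99, -0.141, 0.0], [0.0, 0.0, -1.0]]
contact_force: [-0.9, -0.3, 2.9]
finger_gap: 0.127
gripper_force: 60.9
```

The plate rests on the clips, touching at TCP z ≈ 0.051, which puts the seats at about 26 mm. I'll release and rise.

```bash
python3 -m inch '[{"delta_pos":[0,0,0],"roll":0,"jaw":0.4},{"delta_pos":[0,0,0],"roll":0,"jaw":0.4},{"delta_pos":[0,0,0],"roll":0,"jaw":0.4},{"delta_pos":[0,0,20],"roll":0,"jaw":0.4},{"delta_pos":[0,0,30],"roll":0,"jaw":0.4},{"delta_pos":[0,0,30],"roll":0,"jaw":0.4},{"delta_pos":[0,0,0],"roll":0,"jaw":0.4}]'
python3 - <<'E'
from h import *
np.set_printoptions(precision=4,suppress=True)
s,im=look("w5"); print(s["t"],s["eef_pos"],s["finger_gap"],s["qpos"])
c=cam("wrist",s); yaw=-.1416; R=np.array([[np.cos(yaw),-np.sin(yaw)],[np.sin(yaw),np.cos(yaw)]])
P=np.array([[-50,35],[50,35],[-50,-35],[50,-35]])/1000
Q=P@R.T+[.5437,-.191]; print(Q); print(proj(c,np.c_[Q,[.0397]*4]))
E
```

```text
t: 8.98
eef_pos: [0.5454, -0.1916, 0.1324]
orientation: [[0.141, 0.99, 0.005], [0.99, -0.141, -0.001], [-0.001, 0.005, -1.0]]
contact_force: [0.8, 0.1, -0.9]
finger_gap: 0.3
gripper_force: 0.0
8.975 [ 0.5454 -0.1916  0.1324] 0.29997235419001594 [ 0.2292  0.7606  0.0493  1.8113 -0.0631  0.5662  0.1767]
[[ 0.4991 -0.1493]
 [ 0.5981 -0.1634]
 [ 0.4893 -0.2186]
 [ 0.5883 -0.2327]]
[[237.1642 185.8304]
 [398.5158 185.5289]
 [244.2504 288.8488]
 [392.4012 288.3559]]
```

View pics/w5.png

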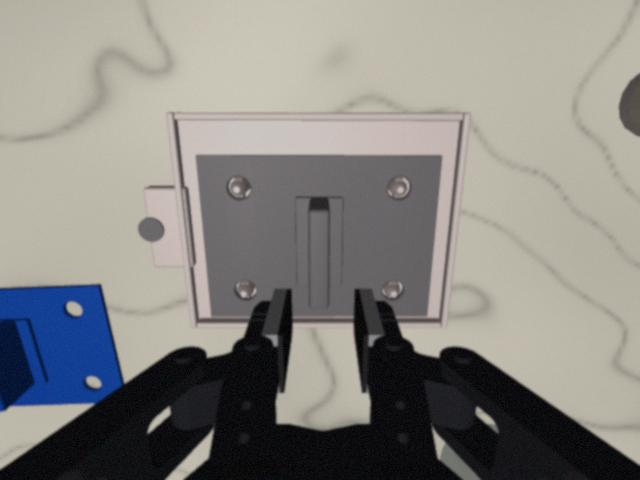

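The plate sits over all four posts, tips visible at (239,187), (398,187), (246,289), (392,289) as predicted. I'll turn the tool 90° so the part-open fingers straddle a pin along the shell's y, then hover at post1.

```bash
python3 -m inch '[{"delta_pos":[-6,6,0],"roll":10,"jaw":0.4},{"delta_pos":[-6,6,0],"roll":10,"jaw":0.4},{"delta_pos":[-6,6,0],"roll":10,"jaw":0.4},{"delta_pos":[-6,6,0],"roll":10,"jaw":0.4},{"delta_pos":[-6,6,-8],"roll":10,"jaw":0.4},{"delta_pos":[-6,6,-10],"roll":10,"jaw":0.4},{"delta_pos":[-4,6,-20],"roll":10,"jaw":0.4},{"delta_pos":[-4,0,-20],"roll":10,"jaw":0.4},{"delta_pos":[-2,0,-15],"roll":10,"jaw":0.4},{"delta_pos":[0,0,-8],"roll":0,"jaw":0.4},{"delta_pos":[0,0,0],"roll":0,"jaw":0.4},{"delta_pos":[0,0,0],"roll":0,"jaw":0.4}]'
```

```text
t: 10.52
eef_pos: [0.4982, -0.1489, 0.0496]
orientation: [[-0.99, 0.142, 0.001], [0.142, 0.99, -0.0], [-0.001, 0.0, -1.0]]
contact_force: [-0.2, -0.4, -0.6]
finger_gap: 0.3
gripper_force: 0.0
```

```bash
python3 -m inch '[{"delta_pos":[0.9,-0.4,-4],"roll":0,"jaw":0.4},{"delta_pos":[0,0,-4],"roll":0,"jaw":0.4},{"delta_pos":[0,0,0],"roll":0,"jaw":0.4}]'; for i in 1; do :; done; python3 -m inch '[{"delta_pos":[0,0,-1],"roll":0,"jaw":0.4},{"delta_pos":[0,0,-1],"roll":0,"jaw":0.4},{"delta_pos":[0,0,0],"roll":0,"jaw":0.4}]'
```

```text
t: 10.9
eef_pos: [0.4985, -0.1493, 0.0411]
orientation: [[-0.99, 0.141, -0.0], [0.141, 0.99, 0.0], [0.0, -0.0, -1.0]]
contact_force: [-0.2, 0.3, -0.5]
finger_gap: 0.301
gripper_force: 0.0
t: 11.28
eef_pos: [0.4987, -0.1494, 0.0393]
orientation: [[-0.99, 0.141, 0.0], [0.141, 0.99, 0.0], [-0.0, 0.0, -1.0]]
contact_force: [0.2, -1.3, 1.8]
finger_gap: 0.306
gripper_force: 0.2
```

```bash
python3 -m inch '[{"delta_pos":[0,0,-1],"roll":0,"jaw":0.4},{"delta_pos":[0,0,0],"roll":0,"jaw":0.4}]'; python3 -m inch '[{"delta_pos":[0,0,-1],"roll":0,"jaw":0.4},{"delta_pos":[0,0,0],"roll":0,"jaw":0.4}]'
```

```text
t: 11.52
eef_pos: [0.4987, -0.1493, 0.0387]
orientation: [[-0.99, 0.141, 0.0], [0.141, 0.99, -0.0], [-0.0, -0.0, -1.0]]
contact_force: [-0.8, 0.4, 5.1]
finger_gap: 0.3
gripper_force: 2.3
t: 11.78
eef_pos: [0.4988, -0.1493, 0.0379]
orientation: [[-0.99, 0.141, 0.0], [0.141, 0.99, -0.0], [-0.0, -0.0, -1.0]]
contact_force: [-1.5, 1.1, 7.5]
finger_gap: 0.299
gripper_force: 3.6
```

```bash
python3 -m inch '[{"delta_pos":[0,0,-1],"roll":0,"jaw":0.4},{"delta_pos":[0,0,0],"roll":0,"jaw":0.4}]'; python3 -m inch '[{"delta_pos":[0,0,-1],"roll":0,"jaw":0.4},{"delta_pos":[0,0,0],"roll":0,"jaw":0.4}]' | grep -E "eef|contact"
```

```text
t: 12.02
eef_pos: [0.4987, -0.1493, 0.037]
orientation: [[-0.99, 0.141, 0.0], [0.141, 0.99, -0.0], [-0.0, -0.0, -1.0]]
contact_force: [-0.9, 0.7, 8.3]
finger_gap: 0.297
gripper_force: 4.4
eef_pos: [0.4987, -0.1492, 0.0356]
contact_force: [-0.2, 0.3, 3.0]
```

```bash
python3 -m inch '[{"delta_pos":[0,0,-1],"roll":0,"jaw":0.4},{"delta_pos":[0,0,0],"roll":0,"jaw":0.4}]' | grep -E "eef|contact"; python3 -m inch '[{"delta_pos":[0,0,-1],"roll":0,"jaw":0.4},{"delta_pos":[0,0,0],"roll":0,"jaw":0.4}]' | grep -E "eef|contact"
```

```text
eef_pos: [0.4987, -0.1491, 0.0343]
contact_force: [0.2, -0.5, 0.4]
eef_pos: [0.4987, -0.1494, 0.0332]
contact_force: [-0.4, 0.8, 2.9]
```

```bash
for k in a; do python3 -m inch '[{"delta_pos":[0,0,-1],"roll":0,"jaw":0.4},{"delta_pos":[0,0,-1],"roll":0,"jaw":0.4},{"delta_pos":[0,0,0],"roll":0,"jaw":0.4}]' | grep -E "eef|contact"; done; python3 -m inch '[{"delta_pos":[0,0,-1],"roll":0,"jaw":0.4},{"delta_pos":[0,0,0],"roll":0,"jaw":0.4}]' | grep -E "eef|contact"
```

```text
eef_pos: [0.4988, -0.1496, 0.0323]
contact_force: [-2.4, 1.0, 14.6]
eef_pos: [0.4988, -0.1497, 0.0319]
contact_force: [-3.4, 2.6, 21.1]
```

```bash
python3 -m inch '[{"delta_pos":[0,0,15],"roll":0,"jaw":0.4},{"delta_pos":[0,0,8],"roll":0,"jaw":0.4},{"delta_pos":[-3,-23,0],"roll":0,"jaw":0.4},{"delta_pos":[-4,-23,0],"roll":0,"jaw":0.4},{"delta_pos":[-2.5,-23,0],"roll":0,"jaw":0.4},{"delta_pos":[0,0,-6],"roll":0,"jaw":0.4},{"delta_pos":[0,0,-6],"roll":0,"jaw":0.4},{"delta_pos":[0,0,0],"roll":0,"jaw":0.4}]' | grep -E "eef|contact"
```

```text
eef_pos: [0.4892, -0.2166, 0.0407]
contact_force: [0.1, 0.4, -0.2]
```

```bash
python3 -m inch '[{"delta_pos":[0,0,-1],"roll":0,"jaw":0.4},{"delta_pos":[0,0,-1],"roll":0,"jaw":0.4},{"delta_pos":[0,0,0],"roll":0,"jaw":0.4}]' | grep -E "eef|contact"; python3 -m inch '[{"delta_pos":[0,0,-1],"roll":0,"jaw":0.4},{"delta_pos":[0,0,0],"roll":0,"jaw":0.4}]' | grep -E "eef|contact"
```

```text
eef_pos: [0.4893, -0.2182, 0.0393]
contact_force: [-0.5, -0.4, 0.2]
eef_pos: [0.4894, -0.2184, 0.0386]
contact_force: [0.2, 0.5, 4.2]
```

```bash
python3 -m inch '[{"delta_pos":[0,0,-1],"roll":0,"jaw":0.4},{"delta_pos":[0,0,0],"roll":0,"jaw":0.4}]' | grep -E "eef|contact"; python3 -m inch '[{"delta_pos":[0,0,-1],"roll":0,"jaw":0.4},{"delta_pos":[0,0,0],"roll":0,"jaw":0.4}]' | grep -E "eef|contact"
```

```text
eef_pos: [0.4893, -0.2184, 0.0373]
contact_force: [-0.1, 0.5, 1.4]
eef_pos: [0.4892, -0.2184, 0.0362]
contact_force: [-0.0, -0.1, 0.9]
```

```bash
python3 -m inch '[{"delta_pos":[0,0,-1],"roll":0,"jaw":0.4},{"delta_pos":[0,0,0],"roll":0,"jaw":0.4}]' | grep -E "eef|contact"; python3 -m inch '[{"delta_pos":[0,0,-1],"roll":0,"jaw":0.4},{"delta_pos":[0,0,0],"roll":0,"jaw":0.4}]' | grep -E "eef|contact"
```

```text
eef_pos: [0.4892, -0.2184, 0.0352]
contact_force: [0.5, 0.1, 0.6]
eef_pos: [0.4892, -0.2185, 0.0342]
contact_force: [-0.1, 0.2, 1.2]
```

```bash
python3 -m inch '[{"delta_pos":[0,0,-1],"roll":0,"jaw":0.4},{"delta_pos":[0,0,0],"roll":0,"jaw":0.4}]' | grep -E "eef|contact"; python3 -m inch '[{"delta_pos":[0,0,-1],"roll":0,"jaw":0.4},{"delta_pos":[0,0,0],"roll":0,"jaw":0.4}]' | grep -E "eef|contact"
```

```text
eef_pos: [0.4892, -0.2184, 0.0332]
contact_force: [-0.2, -0.2, 1.2]
eef_pos: [0.4891, -0.2182, 0.0321]
contact_force: [-0.9, -0.6, -0.3]
```

```bash
python3 -m inch '[{"delta_pos":[0,0,-1],"roll":0,"jaw":0.4},{"delta_pos":[0,0,0],"roll":0,"jaw":0.4}]' | grep -E "eef|contact"; python3 -m inch '[{"delta_pos":[0,0,-1],"roll":0,"jaw":0.4},{"delta_pos":[0,0,0],"roll":0,"jaw":0.4}]' | grep -E "eef|contact"
```

```text
eef_pos: [0.4892, -0.2182, 0.0313]
contact_force: [0.5, -0.2, 0.6]
eef_pos: [0.4893, -0.2183, 0.0309]
contact_force: [-1.4, 1.5, 6.2]
```

```bash
python3 -m inch '[{"delta_pos":[0,0,-1],"roll":0,"jaw":0.4},{"delta_pos":[0,0,0],"roll":0,"jaw":0.4}]' | grep -E "eef|contact"; python3 -m inch '[{"delta_pos":[0,0,-1],"roll":0,"jaw":0.4},{"delta_pos":[0,0,0],"roll":0,"jaw":0.4}]' | grep -E "eef|contact|t:"
```

```text
eef_pos: [0.4893, -0.2183, 0.0307]
contact_force: [-2.6, 1.9, 14.3]
t: 17.52
eef_pos: [0.4893, -0.2183, 0.0305]
contact_force: [-3.2, 2.0, 22.8]
```

```bash
python3 -m inch '[{"delta_pos":[0,0,20],"roll":0,"jaw":0.4},{"delta_pos":[0,0,37],"roll":0,"jaw":0.4},{"delta_pos":[15,-2.4,0],"roll":0,"jaw":0.4},{"delta_pos":[35,-5,0],"roll":0,"jaw":0.4},{"delta_pos":[35,-5,0],"roll":0,"jaw":0.4},{"delta_pos":[14,-2,0],"roll":0,"jaw":0.4},{"delta_pos":[0,0,-20],"roll":0,"jaw":0.4},{"delta_pos":[0,0,-16],"roll":0,"jaw":0.4},{"delta_pos":[0,0,-8],"roll":0,"jaw":0.4},{"delta_pos":[0,0,0],"roll":0,"jaw":0.4}]' | grep -E "eef|contact"
```

```text
eef_pos: [0.5871, -0.2327, 0.0404]
contact_force: [-0.2, -0.1, 0.2]
```

```bash
python3 -m inch '[{"delta_pos":[0,0,-1],"roll":0,"jaw":0.4},{"delta_pos":[0,0,0],"roll":0,"jaw":0.4}]' | grep -E "eef|contact"; python3 -m inch '[{"delta_pos":[0,0,-1],"roll":0,"jaw":0.4},{"delta_pos":[0,0,0],"roll":0,"jaw":0.4}]' | grep -E "eef|contact"
```

```text
eef_pos: [0.5885, -0.2328, 0.0407]
contact_force: [0.3, 0.3, -0.1]
eef_pos: [0.5883, -0.2328, 0.0394]
contact_force: [-0.3, 0.1, -0.7]
```

```bash
python3 -m inch '[{"delta_pos":[0,0,-1],"roll":0,"jaw":0.4},{"delta_pos":[0,0,0],"roll":0,"jaw":0.4}]' | grep -E "eef|contact"; python3 -m inch '[{"delta_pos":[0,0,-1],"roll":0,"jaw":0.4},{"delta_pos":[0,0,0],"roll":0,"jaw":0.4}]' | grep -E "eef|contact"
```

```text
eef_pos: [0.5884, -0.2328, 0.0389]
contact_force: [-2.3, 0.9, 4.7]
eef_pos: [0.5885, -0.2329, 0.0384]
contact_force: [-2.6, 1.1, 8.7]
```

```bash
python3 -m inch '[{"delta_pos":[0,0,-1],"roll":0,"jaw":0.4},{"delta_pos":[0,0,0],"roll":0,"jaw":0.4}]' | grep -E "eef|contact"; python3 -m inch '[{"delta_pos":[0,0,-1],"roll":0,"jaw":0.4},{"delta_pos":[0,0,0],"roll":0,"jaw":0.4}]' | grep -E "eef|contact"
```

```text
eef_pos: [0.5885, -0.2328, 0.0377]
contact_force: [-2.0, 0.3, 10.3]
eef_pos: [0.5886, -0.2328, 0.0369]
contact_force: [-1.7, 0.7, 11.4]
```

```bash
python3 -m inch '[{"delta_pos":[0,0,-1],"roll":0,"jaw":0.4},{"delta_pos":[0,0,0],"roll":0,"jaw":0.4}]' | grep -E "eef|contact"; python3 -m inch '[{"delta_pos":[0,0,-1],"roll":0,"jaw":0.4},{"delta_pos":[0,0,0],"roll":0,"jaw":0.4}]' | grep -E "eef|contact"
```

```text
eef_pos: [0.5887, -0.2328, 0.0356]
contact_force: [-1.8, 1.9, 8.3]
eef_pos: [0.5887, -0.2328, 0.0342]
contact_force: [-1.3, 0.6, 5.3]
```

```bash
python3 -m inch '[{"delta_pos":[0,0,-1],"roll":0,"jaw":0.4},{"delta_pos":[0,0,0],"roll":0,"jaw":0.4}]' | grep -E "eef|contact"; python3 -m inch '[{"delta_pos":[0,0,-1],"roll":0,"jaw":0.4},{"delta_pos":[0,0,0],"roll":0,"jaw":0.4}]' | grep -E "eef|contact"
```

```text
eef_pos: [0.5888, -0.2328, 0.0331]
contact_force: [-0.9, 1.4, 5.5]
eef_pos: [0.5881, -0.2328, 0.0312]
contact_force: [-0.3, -0.1, -0.1]
```

```bash
python3 -m inch '[{"delta_pos":[0,0,-1],"roll":0,"jaw":0.4},{"delta_pos":[0,0,0],"roll":0,"jaw":0.4}]' | grep -E "eef|contact"; python3 -m inch '[{"delta_pos":[0,0,-1],"roll":0,"jaw":0.4},{"delta_pos":[0,0,0],"roll":0,"jaw":0.4}]' | grep -E "eef|contact|t:"
```

```text
eef_pos: [0.588, -0.2328, 0.03]
contact_force: [-0.4, 0.4, -0.1]
t: 21.78
eef_pos: [0.5882, -0.2328, 0.0298]
contact_force: [-0.9, 1.0, 5.4]
```

```bash
python3 -m inch '[{"delta_pos":[0,0,-1],"roll":0,"jaw":0.4},{"delta_pos":[0,0,0],"roll":0,"jaw":0.4}]' | grep -E "eef|contact"; python3 -m inch '[{"delta_pos":[0,0,-1],"roll":0,"jaw":0.4},{"delta_pos":[0,0,0],"roll":0,"jaw":0.4}]' | grep -E "eef|contact"
```

```text
eef_pos: [0.5882, -0.2328, 0.0297]
contact_force: [-3.2, 0.8, 11.6]
eef_pos: [0.5883, -0.2328, 0.0296]
contact_force: [-4.8, 1.3, 19.6]
```

```bash
python3 -m inch '[{"delta_pos":[0,0,15],"roll":0,"jaw":0.4},{"delta_pos":[0,0,11],"roll":0,"jaw":0.4},{"delta_pos":[3,23,0],"roll":0,"jaw":0.4},{"delta_pos":[4,23,0],"roll":0,"jaw":0.4},{"delta_pos":[2.5,23,0],"roll":0,"jaw":0.4},{"delta_pos":[0,0,-7],"roll":0,"jaw":0.4},{"delta_pos":[0,0,-7],"roll":0,"jaw":0.4},{"delta_pos":[0,0,0],"roll":0,"jaw":0.4}]' | grep -E "eef|contact"; python3 -m inch '[{"delta_pos":[0,0,-1],"roll":0,"jaw":0.4},{"delta_pos":[0,0,0],"roll":0,"jaw":0.4}]' | grep -E "eef|contact"
```

```text
eef_pos: [0.5966, -0.1657, 0.0383]
contact_force: [0.3, -0.1, -0.1]
eef_pos: [0.5977, -0.1643, 0.0383]
contact_force: [-0.1, -0.1, 0.6]
```

```bash
python3 -m inch '[{"delta_pos":[0,0,-1],"roll":0,"jaw":0.4},{"delta_pos":[0,0,0],"roll":0,"jaw":0.4}]' | grep -E "eef|contact"; python3 -m inch '[{"delta_pos":[0,0,-1],"roll":0,"jaw":0.4},{"delta_pos":[0,0,0],"roll":0,"jaw":0.4}]' | grep -E "eef|contact"
```

```text
eef_pos: [0.5977, -0.1638, 0.0373]
contact_force: [0.6, -0.1, -0.1]
eef_pos: [0.5977, -0.1637, 0.0363]
contact_force: [-0.2, 0.1, 0.2]
```

```bash
python3 -m inch '[{"delta_pos":[0,0,-1],"roll":0,"jaw":0.4},{"delta_pos":[0,0,0],"roll":0,"jaw":0.4}]' | grep -E "eef|contact"; python3 -m inch '[{"delta_pos":[0,0,-1],"roll":0,"jaw":0.4},{"delta_pos":[0,0,0],"roll":0,"jaw":0.4}]' | grep -E "eef|contact"
```

```text
eef_pos: [0.5977, -0.1638, 0.0352]
contact_force: [-0.8, 0.1, -0.6]
eef_pos: [0.5976, -0.1638, 0.0342]
contact_force: [-0.7, -0.5, -0.4]
```

```bash
python3 -m inch '[{"delta_pos":[0,0,-1],"roll":0,"jaw":0.4},{"delta_pos":[0,0,-1],"roll":0,"jaw":0.4},{"delta_pos":[0,0,0],"roll":0,"jaw":0.4}]' | grep -E "eef|contact"; python3 -m inch '[{"delta_pos":[0,0,-1],"roll":0,"jaw":0.4},{"delta_pos":[0,0,0],"roll":0,"jaw":0.4}]' | grep -E "eef|contact"
```

```text
eef_pos: [0.5977, -0.1638, 0.0322]
contact_force: [-0.4, 0.7, 0.3]
eef_pos: [0.5977, -0.1638, 0.0312]
contact_force: [0.0, -0.4, -0.3]
```

```bash
python3 -m inch '[{"delta_pos":[0,0,-1],"roll":0,"jaw":0.4},{"delta_pos":[0,0,0],"roll":0,"jaw":0.4}]' | grep -E "eef|contact"; python3 -m inch '[{"delta_pos":[0,0,-1],"roll":0,"jaw":0.4},{"delta_pos":[0,0,0],"roll":0,"jaw":0.4}]' | grep -E "eef|contact"
```

```text
eef_pos: [0.5976, -0.1638, 0.0302]
contact_force: [-0.3, 0.8, 0.1]
eef_pos: [0.5978, -0.1638, 0.0298]
contact_force: [-0.5, -0.5, 4.0]
```

```bash
python3 -m inch '[{"delta_pos":[0,0,-1],"roll":0,"jaw":0.4},{"delta_pos":[0,0,0],"roll":0,"jaw":0.4}]' | grep -E "eef|contact"; python3 -m inch '[{"delta_pos":[0,0,-1],"roll":0,"jaw":0.4},{"delta_pos":[0,0,0],"roll":0,"jaw":0.4}]' | grep -E "eef|contact"
```

```text
eef_pos: [0.5978, -0.1638, 0.0297]
contact_force: [-3.6, 0.8, 11.8]
eef_pos: [0.5979, -0.1638, 0.0296]
contact_force: [-5.0, 0.1, 18.2]
```

```bash
python3 -m inch '[{"delta_pos":[0,0,20],"roll":0,"jaw":0.4},{"delta_pos":[0,0,37],"roll":0,"jaw":0.4},{"delta_pos":[-15,2.4,0],"roll":0,"jaw":0.4},{"delta_pos":[-35,5,0],"roll":0,"jaw":0.4},{"delta_pos":[-35,5,0],"roll":0,"jaw":0.4},{"delta_pos":[-14,2,0],"roll":0,"jaw":0.4},{"delta_pos":[0,0,-20],"roll":0,"jaw":0.4},{"delta_pos":[0,0,-18],"roll":0,"jaw":0.4},{"delta_pos":[0,0,-12],"roll":0,"jaw":0.4},{"delta_pos":[0,0,-2],"roll":0,"jaw":0.4},{"delta_pos":[0,0,0],"roll":0,"jaw":0.4}]' | grep -E "eef|contact"; python3 -m inch '[{"delta_pos":[0,0,-1],"roll":0,"jaw":0.4},{"delta_pos":[0,0,0],"roll":0,"jaw":0.4}]' | grep -E "eef|contact"
```

```text
eef_pos: [0.499, -0.1494, 0.0326]
contact_force: [0.2, 0.5, 0.4]
eef_pos: [0.499, -0.1495, 0.0317]
contact_force: [0.9, -0.0, -0.7]
```

```bash
python3 -m inch '[{"delta_pos":[0,0,-1],"roll":0,"jaw":0.4},{"delta_pos":[0,0,-1],"roll":0,"jaw":0.4},{"delta_pos":[0,0,0],"roll":0,"jaw":0.4}]' | grep -E "eef|contact"; python3 -m inch '[{"delta_pos":[0,0,-1],"roll":0,"jaw":0.4},{"delta_pos":[0,0,0],"roll":0,"jaw":0.4}]' | grep -E "eef|contact"
```

```text
eef_pos: [0.4988, -0.1494, 0.0297]
contact_force: [-0.1, 0.3, 4.6]
eef_pos: [0.4988, -0.1494, 0.0296]
contact_force: [-1.7, 1.3, 14.6]
```

```bash
python3 -m inch '[{"delta_pos":[0,0,-1],"roll":0,"jaw":0.4},{"delta_pos":[0,0,0],"roll":0,"jaw":0.4}]' | grep -E "eef|contact"
```

```text
eef_pos: [0.4988, -0.1494, 0.0295]
contact_force: [-4.0, 0.5, 24.0]
```

Post1 stops at the same height. Next I'll check post0 again.

```bash
python3 -m inch '[{"delta_pos":[0,0,15],"roll":0,"jaw":0.4},{"delta_pos":[0,0,9],"roll":0,"jaw":0.4},{"delta_pos":[-3,-23,0],"roll":0,"jaw":0.4},{"delta_pos":[-4,-23,0],"roll":0,"jaw":0.4},{"delta_pos":[-2.5,-23,0],"roll":0,"jaw":0.4},{"delta_pos":[0,0,0],"roll":0,"jaw":0.4},{"delta_pos":[0,0,-10],"roll":0,"jaw":0.4},{"delta_pos":[0,0,-9],"roll":0,"jaw":0.4},{"delta_pos":[0,0,-2],"roll":0,"jaw":0.4},{"delta_pos":[0,0,0],"roll":0,"jaw":0.4}]' | grep -E "eef|contact"
```

```text
eef_pos: [0.4892, -0.2174, 0.03]
contact_force: [0.2, -0.9, 1.0]
```

```bash
python3 -m inch '[{"delta_pos":[0,0,-1],"roll":0,"jaw":0.4},{"delta_pos":[0,0,0],"roll":0,"jaw":0.4}]' | grep -E "eef|contact"; python3 -m inch '[{"delta_pos":[0,0,-1],"roll":0,"jaw":0.4},{"delta_pos":[0,0,0],"roll":0,"jaw":0.4}]' | grep -E "eef|contact"
```

```text
eef_pos: [0.4894, -0.2178, 0.0297]
contact_force: [-0.9, 1.0, 3.7]
eef_pos: [0.4894, -0.2179, 0.0296]
contact_force: [-3.0, 1.7, 14.7]
```

All four posts stop hard at the same height, 29.6 mm. I'll retract and check.

```bash
python3 -m inch '[{"delta_pos":[0,0,20],"roll":0,"jaw":0.4},{"delta_pos":[0,0,40],"roll":0,"jaw":0.4},{"delta_pos":[0,0,40],"roll":0,"jaw":0.4},{"delta_pos":[-10,0,40],"roll":0,"jaw":0.4},{"delta_pos":[-10,0,30],"roll":0,"jaw":0.4},{"delta_pos":[0,0,0],"roll":0,"jaw":0.4},{"delta_pos":[0,0,0],"roll":0,"jaw":0.4}]'
python3 - <<'E'
from h import *
s,im=look("w6"); _,sd=look("s6","side")
cv2.imwrite("pics/c6.png",np.hstack([cv2.resize(im,(480,360)),cv2.resize(sd[230:380,310:445],(320,360),interpolation=cv2.INTER_CUBIC)])); print(s["contact_force"])
E
```

```text
t: 31.28
eef_pos: [0.469, -0.2184, 0.1977]
orientation: [[-0.99, 0.141, -0.001], [0.141, 0.99, 0.0], [0.001, 0.0, -1.0]]
contact_force: [0.6, 0.2, 0.4]
finger_gap: 0.299
gripper_force: 0.0
[0.62429102 0.2079116  0.3506806 ]
```

View pics/c6.png

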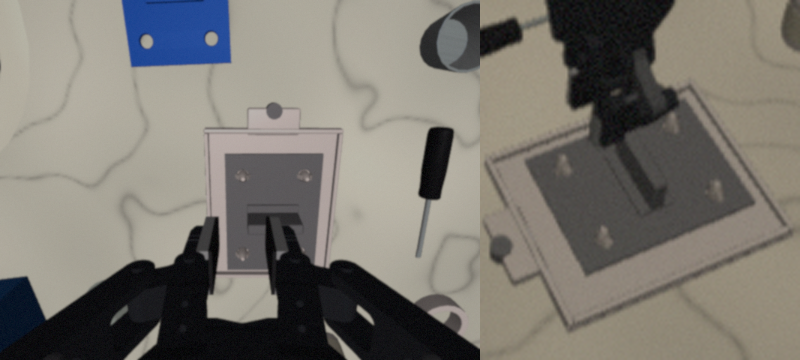

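The plate lies level and centred, with all four pins standing well through it (side crop at (562,165), (672,122), (603,237), (713,190)). The gripper is clear, so I'm handing in.

```bash
python3 -c "
from cell import arm; print(arm.finish_job())"
```

```text
the job is handed in; nothing more can be done
None
```

The cover plate is on the four posts and released: each corner stopped hard at the same height (about 29.6 mm) under 15–24 N, the highest force I read was 24 N, and I handed it in at about 31 s; the sensing pins can't be read, so "home" rests on those heights and the last picture.

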